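# Put the brass weights away in their block, in order of size

### The arm

A 6-joint arm with a two-finger parallel gripper is mounted at the origin on the work surface. World frame = base frame: x ahead of the robot, y to its left, z up, the work surface at z = 0. Lengths are in m, angles in degrees, forces in N, time in s.
With the tool pointing down it reaches from about 0.4 to 0.825 m from the base axis. Payload 7 kg.
Tool frame: the origin (TCP) lies midway between the tips of the shut fingers; the grasp point (between the pads) lies 19 mm behind it (ctrl.hold_point_z is the distance from the TCP to the grasp point, in m); z points along the fingers, y is the line along which they close (so a half turn about z gives the same grasp; the last joint's range is limited). The gripper opens to 88 mm and grips with 3 to 60 N. Pads are 19 mm wide; open, the fingers measure 130 mm over their backs; the gripper's body (78 mm by 193 mm) begins 47 mm behind the grasp point.
Start: joints at [-56.717, 20.546, 0.682, 0, -70.136, -16.507], TCP at [0.195, -0.646, 0.227] pointing down, gripper open.
Joint ranges: [-176.03, 176.03], [-82.01, 121.73], [-58.28, 71.71], [-173.87, 95.51], [-174.79, -0.11], [-173.66, 173.66]. Speed limits (degrees/s): [136.94, 136.94, 172.46, 180, 180, 180].

### API

Orientations are given as [roll, pitch, yaw] about the fixed x, y, z axes, in that order (R = Rz(yaw) Ry(pitch) Rx(roll)).
In Python, from plant import ctrl gives the robot as it stands.
- The arm moves only by the tool apply_moves, never from a script. Its argument "deltas" is a list of rows, each an object with "fingers": the finger opening in mm, from 0 to 87.6; "delta_pos": the shift along the tool's x, y, z in mm, a list of three; "angular": the turn, a rotation vector about the tool's x, y, z in degrees, a list of three. A call has 1 to 10 rows; each row is the pose to reach, as a shift and turn from the pose commanded when the call began, along the tool's axes at that moment; what a row does not reach only later rows make up. A row lasts 1/10 s, in which the tool goes at most 50 mm and 8.59 degrees, less where a joint would pass 70% of its speed; a pose out of reach is approached as far as the arm can. A call with a gripper value outside its range is refused whole. The fingers move at their own pace and stop on an object; the grip force is fixed at half the most. Time passes only in rows, so rows that repeat a pose let the fingers close. It gives the time, the measured TCP pose, the force, the opening and the grip force at its end, in the units of the state.
- ctrl.get_obs(): the state, without advancing time (a new reading comes with each control period).
- ctrl.snapshot(name): name is "scene" or "top"; returns the picture (480x640x3 uint8, red, green, blue); there is no depth.
- ctrl.camera_params(name): a dict with "fx", "fy", "cx", "cy" (pixels), "dist_coeffs" ([k1, k2, p1, p2, k3] as OpenCV has them; the pictures are not rectified), "cam_to_world" (4x4, takes a point from camera to world coordinates). Camera axes: x right, y up, looking along -z (the intrinsics and any distortion apply to the point x, -y, -z); pixel columns grow to the right and rows downward; lengths in m; the calibration is good to about 2 mm. A picture is of the moment at which its call begins. camera_params takes no time and is no camera call.
- ctrl.close_job(): hands the job in; it is judged then, once.
The state is a dict: "clock": time; "joint_pos": joint angles; "qvel": joint speeds; "tau": joint torques, N m; "tool_pos": TCP position; "orientation": TCP orientation; "force": force on the tool from outside, world axes, zero at the start; "moment": the same for the moment, N m; "opening": finger opening in m; "gripper_force": force on a finger pad.
Only numpy, scipy, OpenCV 4.12 (cv2) and the standard library are available. Lean on these libraries where they do the work, as an engineer would, in place of code of your own. Each camera call takes 0.05 s, during which the arm holds its last target. There are 200 camera calls.

### The job

The weighing lesson is over: put the four brass weights back in their wooden block, each standing upright in the well of its own size, so that they run in order from the largest to the smallest. Set them down, do not drop them, and leave the rubber stopper and the plastic beaker that stand among them where they are.

Things in the scene. Friction and masses are not known exactly. Their poses are not given: they have to be found in the camera images.
- weight_500: the largest of four upright brass knob weights, about 500 g: a plain cylinder 40 mm across and 42 mm high, above it a narrow neck and a round knob 25 mm across, 63 mm high in all. Stands on the bench at the start. Origin: centre of its underside; z up along its axis.
- weight_200: the second largest of four upright brass knob weights, about 200 g: a plain cylinder 31 mm across and 28 mm high, above it a narrow neck and a round knob 19 mm across, 44 mm high in all. Stands on the bench at the start. Origin: centre of its underside; z up along its axis.
- weight_100: the third largest of four upright brass knob weights, about 100 g: a plain cylinder 24 mm across and 23 mm high, above it a narrow neck and a round knob 15 mm across, 35 mm high in all. Stands on the bench at the start. Origin: centre of its underside; z up along its axis.
- weight_50: the smallest of four upright brass knob weights, about 50 g: a plain cylinder 18 mm across and 20 mm high, above it a narrow neck and a round knob 12 mm across, 30 mm high in all. Stands on the bench at the start. Origin: centre of its underside; z up along its axis.
- well_500: well for the largest weight, at one end of the row, the widest well: round, green-felt-lined, 56 mm across, 6 mm deep, in a fixed wooden block 209 x 70 x 15 mm lying at any angle. Origin: centre of the well's floor, 9 mm above the bench, 6 mm below the block's top; z up, x along the row towards the narrowest well. Centres widest to narrowest: 57.5, 49.5, 43 mm apart.
- well_200: well for the second largest weight, second in the row, next to the widest: round, green-felt-lined, 47 mm across, 6 mm deep, in a fixed wooden block 209 x 70 x 15 mm lying at any angle. Origin: centre of the well's floor, 9 mm above the bench, 6 mm below the block's top; z up, x along the row towards the narrowest well. Centres widest to narrowest: 57.5, 49.5, 43 mm apart.
- well_100: well for the third largest weight, third in the row: round, green-felt-lined, 40 mm across, 6 mm deep, in a fixed wooden block 209 x 70 x 15 mm lying at any angle. Origin: centre of the well's floor, 9 mm above the bench, 6 mm below the block's top; z up, x along the row towards the narrowest well. Centres widest to narrowest: 57.5, 49.5, 43 mm apart.
- well_50: well for the smallest weight, at the other end of the row, the narrowest well: round, green-felt-lined, 34 mm across, 6 mm deep, in a fixed wooden block 209 x 70 x 15 mm lying at any angle. Origin: centre of the well's floor, 9 mm above the bench, 6 mm below the block's top; z up, x along the row towards the narrowest well. Centres widest to narrowest: 57.5, 49.5, 43 mm apart.
- stopper: bystander: black rubber stopper standing loose on the bench, 34 mm across below, 42 mm on top, 32 mm high. Origin: centre of its underside.
- beaker: bystander: small empty white plastic beaker standing loose on the bench, about 48 mm across and 58 mm high, open on top. Origin: centre of its underside.
Mind the look-alikes: they are no part of the job. What is shaped like the weight_500 but purple is not meant.

How it is judged:
By the outcome, as a careful person would: the job done as asked, in the order asked, and still so for the second after the job is handed in, with the robot touching nothing.
It also fails if it takes over 102 s, if anything falls off the work surface, if the arm or the gripper's body presses on something with over 40 N, if the wrist force passes 120 N, or if a joint passes its speed limit or range.

## Working session

There is one attempt and no reset: what is moved stays moved. The work goes in short steps, Python scripts to look and compute and a tool call to move; the robot and the scene stay as the last step left them, time stands still between calls to the robot, and variables do not carry over. Pictures are saved under pics/ and viewed, at most 14 in all, crops included, and the job is handed in when it is done.

Besides the shell and the picture viewer there is one more tool, called after ">>>" as a command line: name --argument value ..., lists and objects as JSON in quotes. apply_moves: Moves the arm, as the interface text tells. Its arguments: {"type":"object","properties":{"deltas":{"type":"array"}},"required":["deltas"]}

```bash
mkdir -p pics; ls
python3 - <<'E'
from plant import ctrl
import cv2
for n in("scene","top"):
    cv2.imwrite(f"pics/{n}0.png",ctrl.snapshot(n)[:,:,::-1]); p=ctrl.camera_params(n); print(n,p)
o=ctrl.get_obs();print(o, ctrl.hold_point_z)
E
```

```text
pics
scene {'fx': 464.5981802126476, 'fy': 464.5981802126476, 'cx': 315.98354648723574, 'cy': 239.64387859737556, 'dist_coeffs': array([-0.00932267,  0.        ,  0.        ,  0.        ,  0.        ]), 'cam_to_world': array([[ 0.69379008, -0.45250163,  0.56026565,  1.0775731 ],
       [ 0.71999077,  0.45351359, -0.52529869, -0.48127696],
       [-0.01638957,  0.76783312,  0.64044023,  0.66356995],
       [ 0.        ,  0.        ,  0.        ,  1.        ]])}
top {'fx': 461.1653053321319, 'fy': 461.1653053321319, 'cx': 321.94585611564594, 'cy': 234.62361801483056, 'dist_coeffs': array([-0.12025418,  0.        ,  0.        ,  0.        ,  0.        ]), 'cam_to_world': array([[-0.018951  ,  0.98447595, -0.17449343,  0.37505043],
       [-0.99973968, -0.01644082,  0.01581993,  0.009244  ],
       [ 0.01270553,  0.17474781,  0.98453124,  1.03407509],
       [ 0.        ,  0.        ,  0.        ,  1.        ]])}
{'clock': 0.1, 'joint_pos': array([-5.67181097e+01,  2.05897738e+01,  6.38077892e-01, -1.62916813e-02,
       -7.01367750e+01, -1.65071846e+01]), 'qvel': array([-0.04418938,  0.02139104,  0.19527091,  0.05135202,  0.04200302,
        0.0667097 ]), 'tau': array([-2.03228039e-03, -5.84163094e+01,  2.93750238e+01,  7.01557025e+00,
        1.01719241e-02, -5.94124822e-05]), 'tool_pos': array([ 0.1946476 , -0.64585876,  0.22568618]), 'orientation': array([ 1.79910824e+02, -1.04552349e-02, -1.63230833e+02]), 'force': array([-0.13069965,  0.43711774, -0.49983045]), 'moment': array([ 0.00720677,  0.02053644, -0.00531949]), 'gripper_force': 0.0, 'opening': 0.08769205958162422} 0.0188
```

View pics/top0.png

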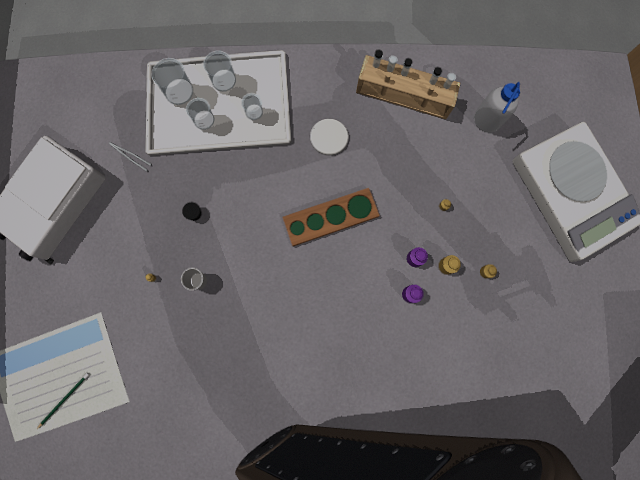

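View pics/scene0.png

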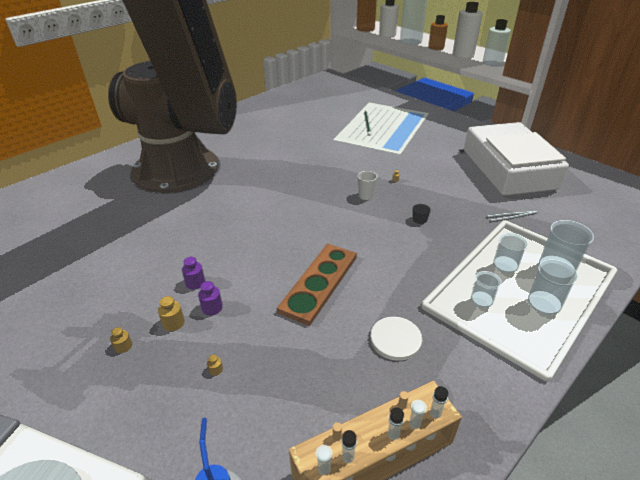

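The top picture shows the weights 500 at (451,265), 200 at (489,271), 100 at (446,205) and 50 at (150,278). The wells run from (359,206) to (297,228), the purple look-alikes are at (418,257) and (414,294), the stopper at (192,211) and the beaker at (192,279). The scene picture shows the same layout, with 500 at (171,313), 200 at (120,340), 100 at (214,366) and 50 at (396,176).

```bash
cat > h.py <<'E'
from plant import ctrl
import numpy as np, cv2
from scipy.optimize import least_squares
from scipy.spatial.transform import Rotation as Rn
DIM={500:(40,42,25,63),200:(31,28,19,44),100:(24,23,15,35),50:(18,20,12,30)}
W={'top':{500:(451,265),200:(489,271),100:(446,205),50:(150,278)},'scene':{500:(171,313),200:(120,340),100:(214,366),50:(396,176)}}
def cam(n):
    p=ctrl.camera_params(n); T=np.array(p['cam_to_world']); F=np.diag([1,-1,-1])
    R=F@T[:3,:3].T; return R,-R@T[:3,3],np.array([[p['fx'],0,p['cx']],[0,p['fy'],p['cy']],[0,0,1]]),np.array(p['dist_coeffs'])
def proj(c,P): return cv2.projectPoints(np.asarray(P,float).reshape(-1,3),cv2.Rodrigues(c[0])[0],c[1],c[2],c[3])[0][:,0]
def back(c,uv,z):
    a=cv2.undistortPoints(np.array([[uv]],float),c[2],c[3])[0,0]; d=c[0].T@np.r_[a,1]; o=-c[0].T@c[1]
    return (o+d*(z-o[2])/d[2])[:2]
def blob(m,seed,r=22):
    n,l,s,ce=cv2.connectedComponentsWithStats(m.astype(np.uint8))
    k=[i for i in range(1,n) if s[i,4]>8 and np.hypot(*(ce[i]-seed))<r]
    k=max(k,key=lambda i:s[i,4]); return ce[k],s[k,4]
def masks(im):
    h=cv2.cvtColor(im,cv2.COLOR_RGB2HSV).astype(int); H,S,V=h[...,0],h[...,1],h[...,2]
    return (H>12)&(H<28)&(S>110)&(V>40),(H>45)&(H<85)&(S>70)
def silh(c,k,xy):
    d,hc,dk,ht=np.array(DIM[k])/1000; t=np.linspace(0,2*np.pi,40)
    ring=lambda r,z:np.c_[xy[0]+r*np.cos(t),xy[1]+r*np.sin(t),0*t+z]
    m=np.zeros((480*4,640*4),np.uint8)
    sph=np.vstack([ring(dk/2*np.cos(a),ht-dk/2+dk/2*np.sin(a)) for a in np.linspace(-1.5,1.5,9)])
    for P in(np.vstack([ring(d/2,0),ring(d/2,hc)]),sph):
        cv2.fillConvexPoly(m,cv2.convexHull((proj(c,P)*4+1.5).round().astype(np.int32)),1)
    M=cv2.moments(m,True); return np.array([M['m10'],M['m01']])/M['m00']/4-.375, M['m00']/16
E
python3 - <<'E'
from h import *
im={n:ctrl.snapshot(n) for n in W}; C={n:cam(n) for n in W}
for k in DIM:
    out=[]
    for n in W:
        ce,a=blob(masks(im[n])[0],np.array(W[n][k]))
        xy=back(C[n],ce,.02)
        for _ in range(4):
            s,am=silh(C[n],k,xy); xy=xy+back(C[n],ce,.02)-back(C[n],s,.02)
        out.append((n,(xy*1000).round(1),int(a),int(am)))
    print(k,out)
S={'top':[(359,206),(336,215),(315,222),(297,228)],'scene':[(302,302),(316,283),(328,268),(338,255)]}
x=np.array([0,57.5,107,150])/1000
for n in S:
    B=[blob(masks(im[n])[1],np.array(s),9) for s in S[n]]
    P=np.array([back(C[n],b[0],.015) for b in B])
    f=least_squares(lambda q:(q[:2]+np.outer(x,[np.cos(q[2]),np.sin(q[2])])-P).ravel(),[*P[0],1.2]).x
    print(n,(P*1000).round(1).tolist(),[int(b[1]) for b in B],f[:2]*1000,np.degrees(f[2]))
    print((f[:2]+np.outer(x,[np.cos(f[2]),np.sin(f[2])]))*1000)
for n,uv,z in(('top',(418,257),.04),('top',(414,294),.04),('top',(192,279),.04),('top',(192,211),.03)): print(back(C[n],uv,z))
E
```

```text
500 [('top', array([ 482. , -289.9]), 310, 352), ('scene', array([ 480.7, -289.1]), 636, 694)]
200 [('top', array([ 465.6, -381.5]), 177, 211), ('scene', array([ 464.9, -381. ]), 383, 434)]
100 [('top', array([ 621.5, -292.1]), 96, 123), ('scene', array([ 621.7, -291.8]), 227, 273)]
50 [('top', array([465.7, 380.7]), 57, 78), ('scene', array([466.6, 381.5]), 42, 77)]
top [[619.2, -93.1], [601.2, -38.6], [585.8, 8.3], [572.6, 49.0]] [410, 289, 209, 150] [619.19115891 -93.32095305] 108.1530338928188
[[619.19115891 -93.32095305]
 [601.27668264 -38.682857  ]
 [585.85465524   8.35341699]
 [572.45774255  49.21321055]]
scene [[624.7, -96.6], [606.4, -42.5], [591.3, 4.3], [577.8, 45.1]] [412, 240, 143, 85] [624.68300309 -97.07051841] 108.25621933030281
[[624.68300309 -97.07051841]
 [606.67015677 -42.46477359]
 [591.1634456    4.54365022]
 [577.69296923  45.37925069]]
[ 0.49799422 -0.21600338]
[ 0.4176502  -0.20313136]
[0.45823919 0.27684935]
[0.6117684  0.28397349]
```

```bash
cat >> h.py <<'E'
def togo(x,y,z,yaw=-71.8):
    o=ctrl.get_obs(); R=Rn.from_euler('xyz',o['orientation'],degrees=True)
    G=Rn.from_euler('xyz',[180,0,yaw],degrees=True)
    print('shift',R.inv().apply(np.array([x,y,z])-o['tool_pos']*1000).round(1),'turn',(R.inv()*G).as_rotvec(True).round(2),
      'at',(o['tool_pos']*1000).round(1),'t',round(o['clock'],2))
E
python3 -c "
from h import *; togo(481,-289.5,200)"
```

```text
shift [-377.   258.7   26.2] turn [ 5.000e-02  4.000e-02 -9.143e+01] at [ 194.7 -646.   226. ] t 0.2
```

>>> apply_moves --deltas '[{"fingers":70,"delta_pos":[-20,13,0],"angular":[0,0,-5]},{"fingers":70,"delta_pos":[-60,40,0],"angular":[0,0,-13]},{"fingers":70,"delta_pos":[-100,69,0],"angular":[0,0,-21]},{"fingers":70,"delta_pos":[-140,97,0],"angular":[0,0,-29]},{"fingers":70,"delta_pos":[-180,124,0],"angular":[0,0,-37]},{"fingers":70,"delta_pos":[-220,152,0],"angular":[0,0,-45]},{"fingers":70,"delta_pos":[-260,179,0],"angular":[0,0,-53]},{"fingers":70,"delta_pos":[-300,207,0],"angular":[0,0,-61]},{"fingers":70,"delta_pos":[-340,234,0],"angular":[0,0,-69]},{"fingers":70,"delta_pos":[-376,259,0],"angular":[0,0,-77]}]'

```text
clock: 1.2
tool_pos: [0.4811, -0.2877, 0.2267]
orientation: [-180.0, -0.0, -85.9]
force: [1.0, -1.0, 0.1]
opening: 0.0698
gripper_force: 0.0
```

>>> apply_moves --deltas '[{"fingers":70,"delta_pos":[0,0,0],"angular":[0,0,-7]},{"fingers":70,"delta_pos":[0,0,20],"angular":[0,0,-14]},{"fingers":70,"delta_pos":[0,0,50],"angular":[0,0,-14.4]},{"fingers":70,"delta_pos":[0,0,80],"angular":[0,0,-14.4]},{"fingers":70,"delta_pos":[0,0,80],"angular":[0,0,-14.4]},{"fingers":70,"delta_pos":[0,0,80],"angular":[0,0,-14.4]},{"fingers":70,"delta_pos":[0,0,80],"angular":[0,0,-14.4]}]'

```text
clock: 1.9
tool_pos: [0.4811, -0.2902, 0.1483]
orientation: [-179.9, -0.1, -71.8]
force: [-0.1, -0.2, 0.6]
opening: 0.0701
gripper_force: 0.0
```

```bash
python3 -c "
from h import *; togo(481,-289.5,14);print(ctrl.get_obs()['orientation'],ctrl.get_obs()['joint_pos'])
cv2.imwrite('pics/s1.png',cv2.resize(ctrl.snapshot('scene')[200:400,40:320,::-1],None,fx=2.5,fy=2.5))"
```

```text
shift [-1.000e+00  1.000e-01  1.343e+02] turn [-0.1  -0.1  -0.01] at [ 481.1 -290.2  148.3] t 1.9
[-1.79899572e+02 -9.51171403e-02 -7.18098259e+01] [-1.11178851e+01  1.35976701e+01 -2.01135055e+01  4.06746991e-02
 -5.61546977e+01  2.92855282e+01]
```

View pics/s1.png

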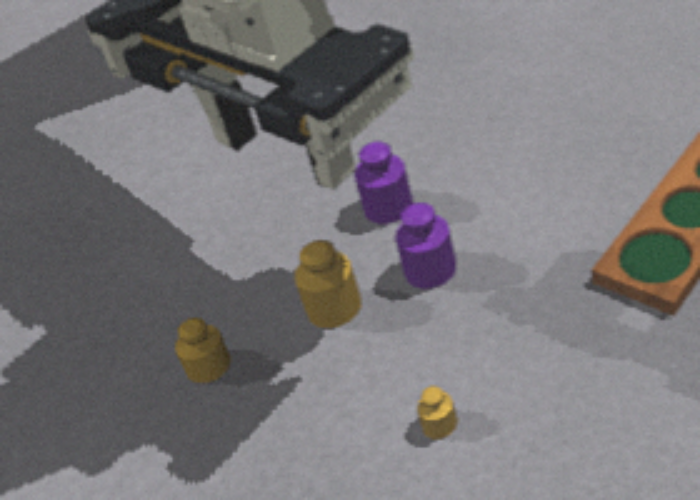

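The gripper, with its fingers at (238,130) and (330,180) in the crop, hangs over weight_500 at (325,290). The closing line is clear of the purple weights, so I go down and grip.

>>> apply_moves --deltas '[{"fingers":70,"delta_pos":[0,0,25],"angular":[0,0,0]},{"fingers":70,"delta_pos":[-1,0,60],"angular":[0,0,0]},{"fingers":70,"delta_pos":[-1,0,95],"angular":[0,0,0]},{"fingers":70,"delta_pos":[-1,0,120],"angular":[0,0,0]},{"fingers":70,"delta_pos":[-1,0,133],"angular":[0,0,0]},{"fingers":70,"delta_pos":[-1,0,133],"angular":[0,0,0]},{"fingers":45,"delta_pos":[-1,0,133],"angular":[0,0,0]},{"fingers":34,"delta_pos":[-1,0,133],"angular":[0,0,0]},{"fingers":34,"delta_pos":[-1,0,133],"angular":[0,0,0]},{"fingers":34,"delta_pos":[-1,0,133],"angular":[0,0,0]}]'

```text
clock: 2.95
tool_pos: [0.4803, -0.2889, 0.0145]
orientation: [-179.9, -0.0, -71.8]
force: [1.1, -0.5, -0.6]
opening: 0.0433
gripper_force: 0.0
```

>>> apply_moves --deltas '[{"fingers":34,"delta_pos":[0,0,0],"angular":[0,0,0]},{"fingers":34,"delta_pos":[0,0,0],"angular":[0,0,0]},{"fingers":34,"delta_pos":[0,0,-8],"angular":[0,0,0]},{"fingers":34,"delta_pos":[0,0,-30],"angular":[0,0,0]},{"fingers":34,"delta_pos":[0,0,-60],"angular":[0,0,0]},{"fingers":34,"delta_pos":[0,0,-90],"angular":[0,0,0]},{"fingers":34,"delta_pos":[0,0,-110],"angular":[0,0,0]},{"fingers":34,"delta_pos":[0,0,-120],"angular":[0,0,0]},{"fingers":34,"delta_pos":[0,0,-120],"angular":[0,0,0]}]'

```text
clock: 3.85
tool_pos: [0.4799, -0.2888, 0.1344]
orientation: [-179.9, -0.0, -71.8]
force: [0.2, -0.1, -4.7]
opening: 0.0394
gripper_force: 30.0
```

```bash
python3 -c "
from h import *; togo(620.3,-93.5,100)"
```

```text
shift [-141.8 -194.3   34.6] turn [-0.08 -0.03 -0.03] at [ 479.9 -288.8  134.4] t 3.85
```

>>> apply_moves --deltas '[{"fingers":34,"delta_pos":[-8,-11,0],"angular":[0,0,0]},{"fingers":34,"delta_pos":[-26,-36,0],"angular":[0,0,0]},{"fingers":34,"delta_pos":[-48,-66,0],"angular":[0,0,0]},{"fingers":34,"delta_pos":[-70,-96,0],"angular":[0,0,0]},{"fingers":34,"delta_pos":[-92,-126,0],"angular":[0,0,0]},{"fingers":34,"delta_pos":[-114,-156,0],"angular":[0,0,0]},{"fingers":34,"delta_pos":[-132,-181,10],"angular":[0,0,0]},{"fingers":34,"delta_pos":[-142,-194,30],"angular":[0,0,0]},{"fingers":34,"delta_pos":[-142,-194,50],"angular":[0,0,0]},{"fingers":34,"delta_pos":[-142,-194,60],"angular":[0,0,0]}]'

```text
clock: 4.85
tool_pos: [0.6177, -0.0922, 0.0695]
orientation: [179.7, 0.1, -71.8]
force: [-0.9, 0.2, -4.8]
opening: 0.0392
gripper_force: 30.0
```

```bash
python3 -c "
from h import *; togo(620.3,-93.5,23)
cv2.imwrite('pics/s2.png',np.hstack([cv2.resize(ctrl.snapshot('scene')[220:340,240:380,::-1],None,fx=2.8,fy=2.8),cv2.resize(ctrl.snapshot('top')[150:270,270:410,::-1],None,fx=2.8,fy=2.8)]))"
```

```text
shift [ 2.1 -2.3 46.5] turn [0.33 0.1  0.01] at [617.7 -92.2  69.5] t 4.85
```

View pics/s2.png

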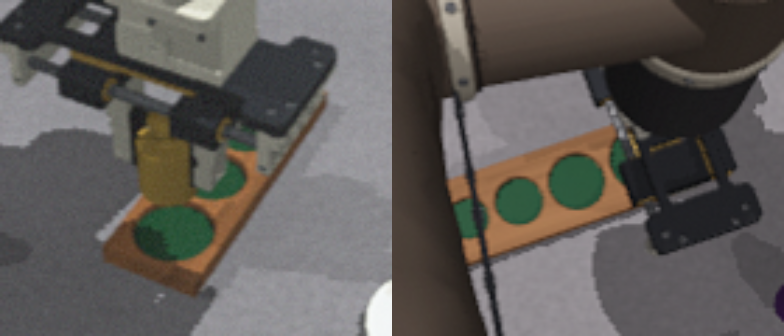

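The crop shows weight_500 held upright over the widest well, whose ellipse centre is at (175,232) in the left half. I lower it with a 2 mm correction and release.

>>> apply_moves --deltas '[{"fingers":34,"delta_pos":[1,-1,8],"angular":[0,0,0]},{"fingers":34,"delta_pos":[2,-2,20],"angular":[0,0,0]},{"fingers":34,"delta_pos":[2,-2,32],"angular":[0,0,0]},{"fingers":34,"delta_pos":[2,-2,40],"angular":[0,0,0]},{"fingers":34,"delta_pos":[2,-2,44],"angular":[0,0,0]},{"fingers":34,"delta_pos":[2,-2,46],"angular":[0,0,0]},{"fingers":34,"delta_pos":[2,-2,46.5],"angular":[0,0,0]},{"fingers":34,"delta_pos":[2,-2,46.5],"angular":[0,0,0]},{"fingers":34,"delta_pos":[2,-2,46.5],"angular":[0,0,0]}]'

```text
clock: 5.85
tool_pos: [0.6226, -0.0946, 0.0275]
orientation: [-180.0, -0.0, -71.8]
force: [0.2, 0.3, -4.7]
opening: 0.0392
gripper_force: 30.0
```

>>> apply_moves --deltas '[{"fingers":34,"delta_pos":[-1,2,2],"angular":[0,0,0]},{"fingers":34,"delta_pos":[-2,2,3],"angular":[0,0,0]},{"fingers":34,"delta_pos":[-2,2,4],"angular":[0,0,0]},{"fingers":34,"delta_pos":[-2,2,4.5],"angular":[0,0,0]},{"fingers":34,"delta_pos":[-2,2,4.5],"angular":[0,0,0]},{"fingers":34,"delta_pos":[-2,2,4.5],"angular":[0,0,0]}]'

```text
clock: 6.45
tool_pos: [0.6195, -0.0932, 0.0235]
orientation: [180.0, -0.0, -71.8]
force: [-4.9, 2.7, 5.3]
opening: 0.0392
gripper_force: 30.0
```

>>> apply_moves --deltas '[{"fingers":44,"delta_pos":[0,0,0],"angular":[0,0,0]},{"fingers":54,"delta_pos":[0,0,0],"angular":[0,0,0]},{"fingers":64,"delta_pos":[0,0,0],"angular":[0,0,0]},{"fingers":64,"delta_pos":[0,0,-10],"angular":[0,0,0]},{"fingers":64,"delta_pos":[0,0,-40],"angular":[0,0,0]},{"fingers":64,"delta_pos":[0,0,-80],"angular":[0,0,0]},{"fingers":64,"delta_pos":[0,0,-120],"angular":[0,0,0]},{"fingers":64,"delta_pos":[0,0,-140],"angular":[0,0,0]},{"fingers":64,"delta_pos":[0,0,-140],"angular":[0,0,0]}]'

```text
clock: 7.35
tool_pos: [0.6221, -0.0935, 0.1676]
orientation: [-179.6, -0.1, -71.8]
force: [0.1, -0.4, 0.0]
opening: 0.0642
gripper_force: 0.0
```

```bash
python3 -c "
from h import *; togo(465.2,-381.2,130)"
```

```text
shift [224.2 239.2  36.4] turn [-0.42 -0.13  0.  ] at [622.1 -93.5 167.6] t 7.35
```

>>> apply_moves --deltas '[{"fingers":60,"delta_pos":[16,17,0],"angular":[0,0,0]},{"fingers":60,"delta_pos":[45,48,0],"angular":[0,0,0]},{"fingers":60,"delta_pos":[75,80,0],"angular":[0,0,0]},{"fingers":60,"delta_pos":[105,112,0],"angular":[0,0,0]},{"fingers":60,"delta_pos":[135,144,0],"angular":[0,0,0]},{"fingers":60,"delta_pos":[165,176,0],"angular":[0,0,0]},{"fingers":60,"delta_pos":[195,208,10],"angular":[0,0,0]},{"fingers":60,"delta_pos":[215,229,25],"angular":[0,0,0]},{"fingers":60,"delta_pos":[224,239,45],"angular":[0,0,0]},{"fingers":60,"delta_pos":[224,239,60],"angular":[0,0,0]}]'

```text
clock: 8.35
tool_pos: [0.4606, -0.3822, 0.1012]
orientation: [179.9, 0.1, -72.0]
force: [-0.3, 1.0, -0.9]
opening: 0.0603
gripper_force: 0.0
```

>>> apply_moves --deltas '[{"fingers":60,"delta_pos":[0,0,0],"angular":[0,0,0]},{"fingers":60,"delta_pos":[0,0,0],"angular":[0,0,0]},{"fingers":60,"delta_pos":[0,0,0],"angular":[0,0,0]}]'

```text
clock: 8.65
tool_pos: [0.4633, -0.3807, 0.1035]
orientation: [-179.9, -0.1, -71.8]
force: [0.0, -0.6, -0.0]
opening: 0.0594
gripper_force: 0.0
```

```bash
python3 -c "
from h import *; togo(465.2,-381.2,12)"
```

```text
shift [ 0.9 -1.5 91.6] turn [-0.05 -0.06  0.02] at [ 463.3 -380.7  103.5] t 8.65
```

>>> apply_moves --deltas '[{"fingers":60,"delta_pos":[1,-1.5,25],"angular":[0,0,0]},{"fingers":60,"delta_pos":[1,-1.5,55],"angular":[0,0,0]},{"fingers":60,"delta_pos":[1,-1.5,80],"angular":[0,0,0]},{"fingers":60,"delta_pos":[1,-1.5,91],"angular":[0,0,0]},{"fingers":60,"delta_pos":[1,-1.5,91],"angular":[0,0,0]},{"fingers":40,"delta_pos":[1,-1.5,91],"angular":[0,0,0]},{"fingers":25,"delta_pos":[1,-1.5,91],"angular":[0,0,0]},{"fingers":25,"delta_pos":[1,-1.5,91],"angular":[0,0,0]},{"fingers":25,"delta_pos":[1,-1.5,91],"angular":[0,0,0]},{"fingers":25,"delta_pos":[1,-1.5,91],"angular":[0,0,0]}]'

```text
clock: 9.65
tool_pos: [0.4648, -0.3815, 0.0124]
orientation: [-179.9, -0.1, -71.8]
force: [-1.1, 2.1, 5.3]
opening: 0.0298
gripper_force: 30.0
```

>>> apply_moves --deltas '[{"fingers":25,"delta_pos":[0,0,0],"angular":[0,0,0]},{"fingers":25,"delta_pos":[0,0,0],"angular":[0,0,0]},{"fingers":25,"delta_pos":[0,0,-8],"angular":[0,0,0]},{"fingers":25,"delta_pos":[0,0,-30],"angular":[0,0,0]},{"fingers":25,"delta_pos":[0,0,-65],"angular":[0,0,0]},{"fingers":25,"delta_pos":[0,0,-100],"angular":[0,0,0]},{"fingers":25,"delta_pos":[0,0,-125],"angular":[0,0,0]},{"fingers":25,"delta_pos":[0,0,-135],"angular":[0,0,0]},{"fingers":25,"delta_pos":[0,0,-135],"angular":[0,0,0]}]'

```text
clock: 10.55
tool_pos: [0.4647, -0.3814, 0.1477]
orientation: [-179.9, -0.1, -71.8]
force: [0.5, -0.7, -2.0]
opening: 0.0297
gripper_force: 30.0
```

```bash
python3 -c "
from h import *; togo(602.3,-38.9,148)"
```

```text
shift [-2.825e+02 -2.375e+02 -2.000e-01] turn [-0.1  -0.07 -0.03] at [ 464.7 -381.4  147.7] t 10.55
```

>>> apply_moves --deltas '[{"fingers":25,"delta_pos":[-12,-10,0],"angular":[0,0,0]},{"fingers":25,"delta_pos":[-38,-32,0],"angular":[0,0,0]},{"fingers":25,"delta_pos":[-68,-57,0],"angular":[0,0,0]},{"fingers":25,"delta_pos":[-98,-82,0],"angular":[0,0,0]},{"fingers":25,"delta_pos":[-128,-107,0],"angular":[0,0,0]},{"fingers":25,"delta_pos":[-158,-133,0],"angular":[0,0,0]},{"fingers":25,"delta_pos":[-188,-158,0],"angular":[0,0,0]},{"fingers":25,"delta_pos":[-218,-183,0],"angular":[0,0,0]},{"fingers":25,"delta_pos":[-248,-208,0],"angular":[0,0,0]},{"fingers":25,"delta_pos":[-270,-227,0],"angular":[0,0,0]}]'

```text
clock: 11.55
tool_pos: [0.5951, -0.0511, 0.1443]
orientation: [179.8, 0.0, -71.8]
force: [0.7, -1.0, -1.5]
opening: 0.0298
gripper_force: 30.0
```

>>> apply_moves --deltas '[{"fingers":25,"delta_pos":[-9,-7,0],"angular":[0,0,0]},{"fingers":25,"delta_pos":[-12.5,-10.5,15],"angular":[0,0,0]},{"fingers":25,"delta_pos":[-12.5,-10.5,40],"angular":[0,0,0]},{"fingers":25,"delta_pos":[-12.5,-10.5,65],"angular":[0,0,0]},{"fingers":25,"delta_pos":[-12.5,-10.5,85],"angular":[0,0,0]},{"fingers":25,"delta_pos":[-12.5,-10.5,95],"angular":[0,0,0]},{"fingers":25,"delta_pos":[-12.5,-10.5,95],"angular":[0,0,0]},{"fingers":25,"delta_pos":[-12.5,-10.5,95],"angular":[0,0,0]},{"fingers":25,"delta_pos":[-12.5,-10.5,95],"angular":[0,0,0]}]'

```text
clock: 12.45
tool_pos: [0.6026, -0.0387, 0.0526]
orientation: [-179.9, -0.0, -71.8]
force: [-0.2, -1.2, -2.1]
opening: 0.0298
gripper_force: 30.0
```

```bash
python3 -c "
from h import *; togo(602.3,-38.9,21)
cv2.imwrite('pics/s3.png',cv2.resize(ctrl.snapshot('scene')[200:350,240:400,::-1],None,fx=4,fy=4))"
```

```text
shift [ 0.1  0.4 31.6] turn [-0.09 -0.02 -0.02] at [602.6 -38.7  52.6] t 12.45
```

View pics/s3.png

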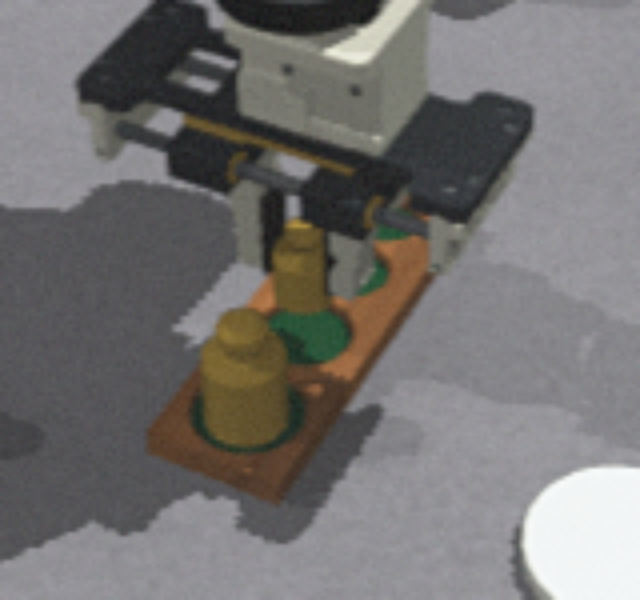

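weight_500 stands upright and centred in its well at (247,410). weight_200 hangs over the second well at (312,330). I lower it now.

>>> apply_moves --deltas '[{"fingers":25,"delta_pos":[0,0,10],"angular":[0,0,0]},{"fingers":25,"delta_pos":[0,0,20],"angular":[0,0,0]},{"fingers":25,"delta_pos":[0,0,27],"angular":[0,0,0]},{"fingers":25,"delta_pos":[0,0,30],"angular":[0,0,0]},{"fingers":25,"delta_pos":[0,0,31],"angular":[0,0,0]},{"fingers":25,"delta_pos":[0,0,31.5],"angular":[0,0,0]},{"fingers":25,"delta_pos":[0,0,31.5],"angular":[0,0,0]},{"fingers":25,"delta_pos":[0,0,31.5],"angular":[0,0,0]}]'

```text
clock: 13.3
tool_pos: [0.6009, -0.0389, 0.0213]
orientation: [179.9, -0.0, -71.8]
force: [-8.0, 1.8, 16.1]
opening: 0.0298
gripper_force: 30.0
```

>>> apply_moves --deltas '[{"fingers":25,"delta_pos":[0,0,-0.6],"angular":[0,0,0]},{"fingers":35,"delta_pos":[0,0,-0.6],"angular":[0,0,0]},{"fingers":45,"delta_pos":[0,0,-0.6],"angular":[0,0,0]},{"fingers":52,"delta_pos":[0,0,-0.6],"angular":[0,0,0]},{"fingers":52,"delta_pos":[0,0,-10],"angular":[0,0,0]},{"fingers":52,"delta_pos":[0,0,-40],"angular":[0,0,0]},{"fingers":52,"delta_pos":[0,0,-80],"angular":[0,0,0]},{"fingers":52,"delta_pos":[0,0,-115],"angular":[0,0,0]},{"fingers":52,"delta_pos":[0,0,-130],"angular":[0,0,0]},{"fingers":52,"delta_pos":[0,0,-130],"angular":[0,0,0]}]'

```text
clock: 14.3
tool_pos: [0.6037, -0.0385, 0.1539]
orientation: [-179.7, -0.1, -71.8]
force: [0.2, -0.4, -0.4]
opening: 0.052
gripper_force: 0.0
```

```bash
python3 -c "
from h import *; togo(621.6,-292,100)"
```

```text
shift [246.3  62.4  53.8] turn [-0.34 -0.06  0.  ] at [603.7 -38.5 153.9] t 14.3
```

>>> apply_moves --deltas '[{"fingers":52,"delta_pos":[15,4,0],"angular":[0,0,0]},{"fingers":52,"delta_pos":[50,13,0],"angular":[0,0,0]},{"fingers":52,"delta_pos":[90,23,0],"angular":[0,0,0]},{"fingers":52,"delta_pos":[130,33,0],"angular":[0,0,0]},{"fingers":52,"delta_pos":[170,43,0],"angular":[0,0,0]},{"fingers":52,"delta_pos":[205,52,10],"angular":[0,0,0]},{"fingers":52,"delta_pos":[235,59,30],"angular":[0,0,0]},{"fingers":52,"delta_pos":[246,62,60],"angular":[0,0,0]},{"fingers":52,"delta_pos":[246,62,80],"angular":[0,0,0]},{"fingers":52,"delta_pos":[246,62,80],"angular":[0,0,0]}]'

```text
clock: 15.3
tool_pos: [0.6161, -0.2924, 0.0651]
orientation: [179.6, 0.3, -71.9]
force: [-0.9, -0.1, -0.1]
opening: 0.0521
gripper_force: 0.0
```

>>> apply_moves --deltas '[{"fingers":52,"delta_pos":[0,0,0],"angular":[0,0,0]},{"fingers":52,"delta_pos":[0,0,0],"angular":[0,0,0]}]'

```text
clock: 15.5
tool_pos: [0.6204, -0.2919, 0.0713]
orientation: [-179.9, -0.1, -71.8]
force: [1.2, 0.0, 0.8]
opening: 0.0518
gripper_force: 0.0
```

```bash
python3 -c "
from h import *; togo(621.6,-292,11)"
```

```text
shift [ 0.4 -1.1 60.3] turn [-0.06 -0.06  0.02] at [ 620.4 -291.9   71.3] t 15.5
```

>>> apply_moves --deltas '[{"fingers":52,"delta_pos":[0,-1,20],"angular":[0,0,0]},{"fingers":52,"delta_pos":[0,-1,42],"angular":[0,0,0]},{"fingers":52,"delta_pos":[0,-1,55],"angular":[0,0,0]},{"fingers":52,"delta_pos":[0,-1,60],"angular":[0,0,0]},{"fingers":52,"delta_pos":[0,-1,60],"angular":[0,0,0]},{"fingers":30,"delta_pos":[0,-1,60],"angular":[0,0,0]},{"fingers":18,"delta_pos":[0,-1,60],"angular":[0,0,0]},{"fingers":18,"delta_pos":[0,-1,60],"angular":[0,0,0]},{"fingers":18,"delta_pos":[0,-1,60],"angular":[0,0,0]},{"fingers":18,"delta_pos":[0,-1,60],"angular":[0,0,0]}]'

```text
clock: 16.5
tool_pos: [0.6209, -0.2916, 0.0106]
orientation: [-180.0, -0.0, -71.8]
force: [-1.4, 0.7, 1.2]
opening: 0.0227
gripper_force: 30.0
```

>>> apply_moves --deltas '[{"fingers":18,"delta_pos":[0,0,0],"angular":[0,0,0]},{"fingers":18,"delta_pos":[0,0,0],"angular":[0,0,0]},{"fingers":18,"delta_pos":[0,0,-8],"angular":[0,0,0]},{"fingers":18,"delta_pos":[0,0,-30],"angular":[0,0,0]},{"fingers":18,"delta_pos":[0,0,-65],"angular":[0,0,0]},{"fingers":18,"delta_pos":[0,0,-100],"angular":[0,0,0]},{"fingers":18,"delta_pos":[0,0,-125],"angular":[0,0,0]},{"fingers":18,"delta_pos":[0,0,-135],"angular":[0,0,0]},{"fingers":18,"delta_pos":[0,0,-135],"angular":[0,0,0]}]'

```text
clock: 17.4
tool_pos: [0.6212, -0.2916, 0.1466]
orientation: [-179.9, -0.1, -71.8]
force: [-1.0, 1.1, -1.2]
opening: 0.023
gripper_force: 30.0
```

```bash
python3 -c "
from h import *; togo(586.9,8.1,148)"
```

```text
shift [-295.4  -60.9   -1.6] turn [-0.13 -0.07 -0.03] at [ 621.2 -291.6  146.6] t 17.4
```

>>> apply_moves --deltas '[{"fingers":18,"delta_pos":[-12,-2,0],"angular":[0,0,0]},{"fingers":18,"delta_pos":[-40,-8,0],"angular":[0,0,0]},{"fingers":18,"delta_pos":[-75,-15,0],"angular":[0,0,0]},{"fingers":18,"delta_pos":[-110,-23,0],"angular":[0,0,0]},{"fingers":18,"delta_pos":[-145,-30,0],"angular":[0,0,0]},{"fingers":18,"delta_pos":[-180,-37,0],"angular":[0,0,0]},{"fingers":18,"delta_pos":[-215,-44,0],"angular":[0,0,0]},{"fingers":18,"delta_pos":[-250,-52,0],"angular":[0,0,0]},{"fingers":18,"delta_pos":[-278,-57,0],"angular":[0,0,0]},{"fingers":18,"delta_pos":[-291,-60,0],"angular":[0,0,0]}]'

```text
clock: 18.4
tool_pos: [0.5851, 0.0061, 0.1433]
orientation: [179.8, 0.0, -71.7]
force: [-0.5, 0.3, -0.9]
opening: 0.0229
gripper_force: 30.0
```

>>> apply_moves --deltas '[{"fingers":18,"delta_pos":[-4,-1,0],"angular":[0,0,0]},{"fingers":18,"delta_pos":[-4,-1,15],"angular":[0,0,0]},{"fingers":18,"delta_pos":[-4,-1,40],"angular":[0,0,0]},{"fingers":18,"delta_pos":[-4,-1,65],"angular":[0,0,0]},{"fingers":18,"delta_pos":[-4,-1,85],"angular":[0,0,0]},{"fingers":18,"delta_pos":[-4,-1,95],"angular":[0,0,0]},{"fingers":18,"delta_pos":[-4,-1,95],"angular":[0,0,0]},{"fingers":18,"delta_pos":[-4,-1,95],"angular":[0,0,0]},{"fingers":18,"delta_pos":[-4,-1,95],"angular":[0,0,0]}]'

```text
clock: 19.3
tool_pos: [0.5873, 0.0079, 0.0511]
orientation: [-179.9, -0.0, -71.8]
force: [-0.3, -0.6, -0.9]
opening: 0.0225
gripper_force: 30.0
```

```bash
python3 -c "
from h import *; togo(586.9,8.1,20)
cv2.imwrite('pics/s4.png',cv2.resize(ctrl.snapshot('scene')[200:350,240:400,::-1],None,fx=4,fy=4))"
```

```text
shift [-0.4  0.4 31.1] turn [-0.09 -0.01 -0.03] at [587.3   7.9  51.1] t 19.3
```

View pics/s4.png

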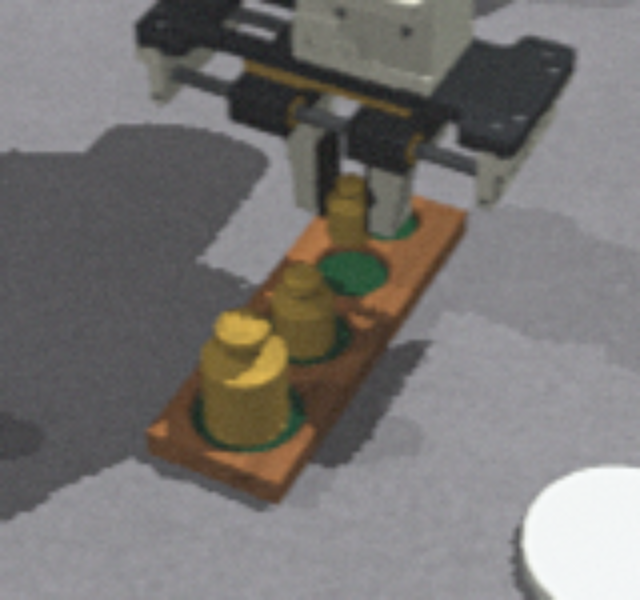

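Both large weights stand in their wells, 500 at (247,410) and 200 at (305,330). weight_100 hangs over the third well at (353,270).

>>> apply_moves --deltas '[{"fingers":18,"delta_pos":[0,0,10],"angular":[0,0,0]},{"fingers":18,"delta_pos":[0,0,20],"angular":[0,0,0]},{"fingers":18,"delta_pos":[0,0,26],"angular":[0,0,0]},{"fingers":18,"delta_pos":[0,0,29],"angular":[0,0,0]},{"fingers":18,"delta_pos":[0,0,30],"angular":[0,0,0]},{"fingers":18,"delta_pos":[0,0,30.5],"angular":[0,0,0]},{"fingers":18,"delta_pos":[0,0,30.5],"angular":[0,0,0]},{"fingers":18,"delta_pos":[0,0,30.5],"angular":[0,0,0]}]'

```text
clock: 20.15
tool_pos: [0.5868, 0.0079, 0.0197]
orientation: [-180.0, 0.0, -71.8]
force: [-0.1, 0.0, -1.1]
opening: 0.0227
gripper_force: 30.0
```

>>> apply_moves --deltas '[{"fingers":18,"delta_pos":[0,0,0.4],"angular":[0,0,0]},{"fingers":18,"delta_pos":[0,0,0.4],"angular":[0,0,0]},{"fingers":28,"delta_pos":[0,0,0.4],"angular":[0,0,0]},{"fingers":38,"delta_pos":[0,0,0.4],"angular":[0,0,0]},{"fingers":44,"delta_pos":[0,0,0],"angular":[0,0,0]},{"fingers":44,"delta_pos":[0,0,-10],"angular":[0,0,0]},{"fingers":44,"delta_pos":[0,0,-40],"angular":[0,0,0]},{"fingers":44,"delta_pos":[0,0,-80],"angular":[0,0,0]},{"fingers":44,"delta_pos":[0,0,-120],"angular":[0,0,0]},{"fingers":44,"delta_pos":[0,0,-130],"angular":[0,0,0]}]'

```text
clock: 21.15
tool_pos: [0.5891, 0.0082, 0.1554]
orientation: [-179.5, -0.1, -71.8]
force: [0.6, 0.6, 0.8]
opening: 0.0439
gripper_force: 0.0
```

```bash
python3 -c "
from h import *; togo(466.2,381.1,100)"
```

```text
shift [-392.7    0.6   54.9] turn [-0.45 -0.07  0.02] at [589.1   8.2 155.4] t 21.15
```

>>> apply_moves --deltas '[{"fingers":44,"delta_pos":[-20,0,0],"angular":[0,0,0]},{"fingers":44,"delta_pos":[-58,0,0],"angular":[0,0,0]},{"fingers":44,"delta_pos":[-98,0,0],"angular":[0,0,0]},{"fingers":44,"delta_pos":[-140,0,0],"angular":[0,0,0]},{"fingers":44,"delta_pos":[-182,0,0],"angular":[0,0,0]},{"fingers":44,"delta_pos":[-224,0,0],"angular":[0,0,0]},{"fingers":44,"delta_pos":[-266,0,0],"angular":[0,0,0]},{"fingers":44,"delta_pos":[-308,0,0],"angular":[0,0,0]},{"fingers":44,"delta_pos":[-350,0,0],"angular":[0,0,0]},{"fingers":44,"delta_pos":[-385,0,0],"angular":[0,0,0]}]'

```text
clock: 22.15
tool_pos: [0.4655, 0.3756, 0.15]
orientation: [-180.0, 0.0, -71.8]
force: [-0.2, -0.3, 0.3]
opening: 0.0438
gripper_force: 0.0
```

>>> apply_moves --deltas '[{"fingers":44,"delta_pos":[-8,0,0],"angular":[0,0,0]},{"fingers":44,"delta_pos":[-8,0,20],"angular":[0,0,0]},{"fingers":44,"delta_pos":[-8,0,50],"angular":[0,0,0]},{"fingers":44,"delta_pos":[-8,0,65],"angular":[0,0,0]},{"fingers":44,"delta_pos":[-8,0,65],"angular":[0,0,0]},{"fingers":44,"delta_pos":[-8,0,65],"angular":[0,0,0]},{"fingers":44,"delta_pos":[-8,0,65],"angular":[0,0,0]}]'

```text
clock: 22.85
tool_pos: [0.4646, 0.3816, 0.0859]
orientation: [-179.9, 0.1, -71.8]
force: [-0.2, -0.3, -0.7]
opening: 0.0438
gripper_force: 0.0
```

```bash
python3 -c "
from h import *; togo(466.2,381.1,10)
cv2.imwrite('pics/s5.png',cv2.resize(ctrl.snapshot('scene')[110:260,300:460,::-1],None,fx=4,fy=4))"
```

```text
shift [ 1.1 -1.2 75.9] turn [-0.1   0.06 -0.02] at [464.6 381.6  85.9] t 22.85
```

View pics/s5.png

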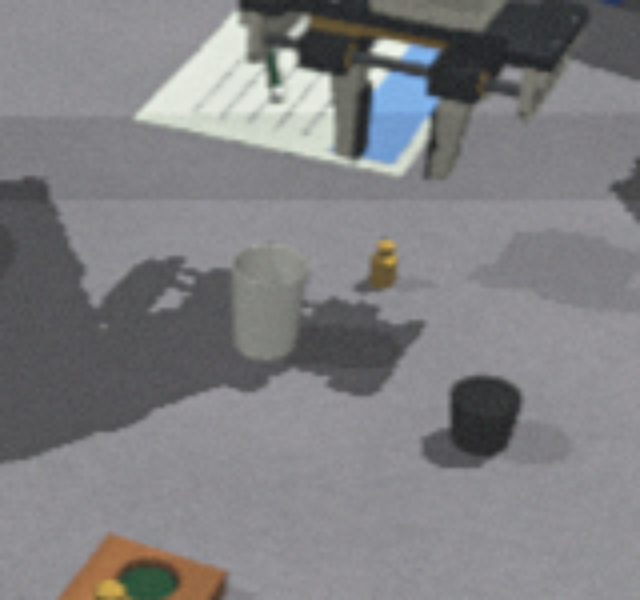

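The fingers at (350,155) and (440,175) straddle the column above weight_50 at (384,265). The beaker at (268,300) and the stopper at (483,415) are untouched and clear of the way down.

>>> apply_moves --deltas '[{"fingers":44,"delta_pos":[1,-1,20],"angular":[0,0,0]},{"fingers":44,"delta_pos":[1,-1,45],"angular":[0,0,0]},{"fingers":44,"delta_pos":[1,-1,66],"angular":[0,0,0]},{"fingers":44,"delta_pos":[1,-1,76],"angular":[0,0,0]},{"fingers":44,"delta_pos":[1,-1,76],"angular":[0,0,0]},{"fingers":25,"delta_pos":[1,-1,76],"angular":[0,0,0]},{"fingers":12,"delta_pos":[1,-1,76],"angular":[0,0,0]},{"fingers":12,"delta_pos":[1,-1,76],"angular":[0,0,0]},{"fingers":12,"delta_pos":[1,-1,76],"angular":[0,0,0]},{"fingers":12,"delta_pos":[1,-1,76],"angular":[0,0,0]}]'

```text
clock: 23.9
tool_pos: [0.4655, 0.381, 0.0093]
orientation: [-179.9, 0.0, -71.8]
force: [-0.7, -0.1, 4.2]
opening: 0.0168
gripper_force: 30.0
```

>>> apply_moves --deltas '[{"fingers":12,"delta_pos":[0,0,0],"angular":[0,0,0]},{"fingers":12,"delta_pos":[0,0,0],"angular":[0,0,0]},{"fingers":12,"delta_pos":[0,0,-8],"angular":[0,0,0]},{"fingers":12,"delta_pos":[0,0,-30],"angular":[0,0,0]},{"fingers":12,"delta_pos":[0,0,-65],"angular":[0,0,0]},{"fingers":12,"delta_pos":[0,0,-100],"angular":[0,0,0]},{"fingers":12,"delta_pos":[0,0,-125],"angular":[0,0,0]},{"fingers":12,"delta_pos":[0,0,-135],"angular":[0,0,0]},{"fingers":12,"delta_pos":[0,0,-135],"angular":[0,0,0]}]'

```text
clock: 24.8
tool_pos: [0.4656, 0.3811, 0.1451]
orientation: [-179.9, 0.1, -71.8]
force: [-0.5, 0.6, -0.7]
opening: 0.0165
gripper_force: 30.0
```

```bash
python3 -c "
from h import *; togo(573.4,49,145)"
```

```text
shift [349.2   1.1  -0.6] turn [-0.12  0.1  -0.03] at [465.6 381.1 145.1] t 24.8
```

>>> apply_moves --deltas '[{"fingers":12,"delta_pos":[15,0,0],"angular":[0,0,0]},{"fingers":12,"delta_pos":[48,0,0],"angular":[0,0,0]},{"fingers":12,"delta_pos":[88,0,0],"angular":[0,0,0]},{"fingers":12,"delta_pos":[128,0,0],"angular":[0,0,0]},{"fingers":12,"delta_pos":[168,0,0],"angular":[0,0,0]},{"fingers":12,"delta_pos":[208,0,0],"angular":[0,0,0]},{"fingers":12,"delta_pos":[248,0,0],"angular":[0,0,0]},{"fingers":12,"delta_pos":[288,1,0],"angular":[0,0,0]},{"fingers":12,"delta_pos":[322,1,0],"angular":[0,0,0]},{"fingers":12,"delta_pos":[344,1,0],"angular":[0,0,0]}]'

```text
clock: 25.8
tool_pos: [0.5706, 0.0502, 0.1415]
orientation: [179.8, -0.0, -71.9]
force: [-0.3, 0.2, -0.0]
opening: 0.0162
gripper_force: 30.0
```

>>> apply_moves --deltas '[{"fingers":12,"delta_pos":[5,0,0],"angular":[0,0,0]},{"fingers":12,"delta_pos":[5,0,15],"angular":[0,0,0]},{"fingers":12,"delta_pos":[5,0,40],"angular":[0,0,0]},{"fingers":12,"delta_pos":[5,0,65],"angular":[0,0,0]},{"fingers":12,"delta_pos":[5,0,85],"angular":[0,0,0]},{"fingers":12,"delta_pos":[5,0,95],"angular":[0,0,0]},{"fingers":12,"delta_pos":[5,0,95],"angular":[0,0,0]},{"fingers":12,"delta_pos":[5,0,95],"angular":[0,0,0]},{"fingers":12,"delta_pos":[5,0,95],"angular":[0,0,0]}]'

```text
clock: 26.7
tool_pos: [0.5738, 0.049, 0.0496]
orientation: [-179.9, -0.0, -71.8]
force: [0.2, -0.0, 0.6]
opening: 0.0168
gripper_force: 30.0
```

```bash
python3 -c "
from h import *; togo(573.4,49,18.5)
cv2.imwrite('pics/s6.png',cv2.resize(ctrl.snapshot('scene')[200:350,240:400,::-1],None,fx=4,fy=4))"
```

```text
shift [-0.1  0.4 31.1] turn [-0.09 -0.   -0.  ] at [573.8  49.   49.6] t 26.7
```

View pics/s6.png

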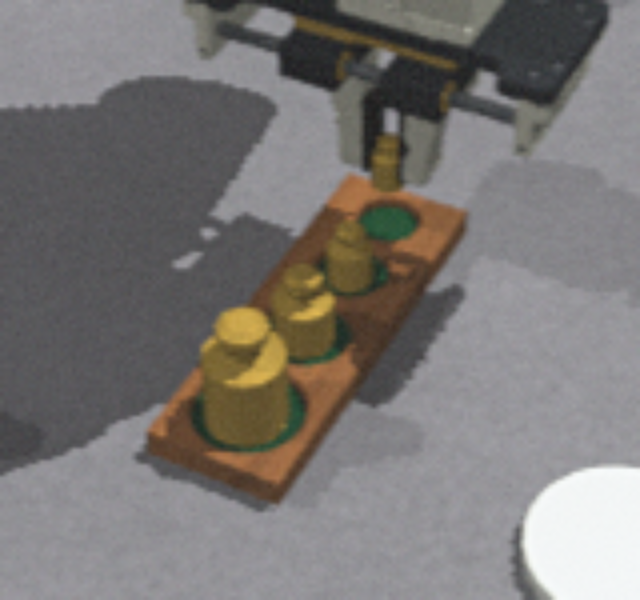

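Three weights are seated, and weight_50 at (387,165) hangs over the last well at (390,220).

>>> apply_moves --deltas '[{"fingers":12,"delta_pos":[0,0,10],"angular":[0,0,0]},{"fingers":12,"delta_pos":[0,0,20],"angular":[0,0,0]},{"fingers":12,"delta_pos":[0,0,26],"angular":[0,0,0]},{"fingers":12,"delta_pos":[0,0,29],"angular":[0,0,0]},{"fingers":12,"delta_pos":[0,0,30],"angular":[0,0,0]},{"fingers":12,"delta_pos":[0,0,30.6],"angular":[0,0,0]},{"fingers":12,"delta_pos":[0,0,30.6],"angular":[0,0,0]},{"fingers":12,"delta_pos":[0,0,30.6],"angular":[0,0,0]}]'

```text
clock: 27.55
tool_pos: [0.5726, 0.0484, 0.0183]
orientation: [179.9, -0.0, -71.8]
force: [-4.4, 0.4, 5.4]
opening: 0.0168
gripper_force: 30.0
```

>>> apply_moves --deltas '[{"fingers":12,"delta_pos":[0,0,-0.2],"angular":[0,0,0]},{"fingers":22,"delta_pos":[0,0,-0.2],"angular":[0,0,0]},{"fingers":32,"delta_pos":[0,0,-0.2],"angular":[0,0,0]},{"fingers":38,"delta_pos":[0,0,-0.2],"angular":[0,0,0]},{"fingers":38,"delta_pos":[0,0,-10],"angular":[0,0,0]},{"fingers":38,"delta_pos":[0,0,-40],"angular":[0,0,0]},{"fingers":38,"delta_pos":[0,0,-80],"angular":[0,0,0]},{"fingers":38,"delta_pos":[0,0,-120],"angular":[0,0,0]},{"fingers":38,"delta_pos":[0,0,-145],"angular":[0,0,0]},{"fingers":38,"delta_pos":[0,0,-150],"angular":[0,0,0]}]'

```text
clock: 28.55
tool_pos: [0.5751, 0.0492, 0.1727]
orientation: [-179.6, -0.0, -71.8]
force: [0.1, 0.1, -0.1]
opening: 0.0378
gripper_force: 0.0
```

```bash
python3 -c "
from h import *
cv2.imwrite('pics/s7.png',cv2.resize(ctrl.snapshot('scene')[150:350,170:440,::-1],None,fx=2.9,fy=2.9))"
```

```text
(no output)
```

View pics/s7.png

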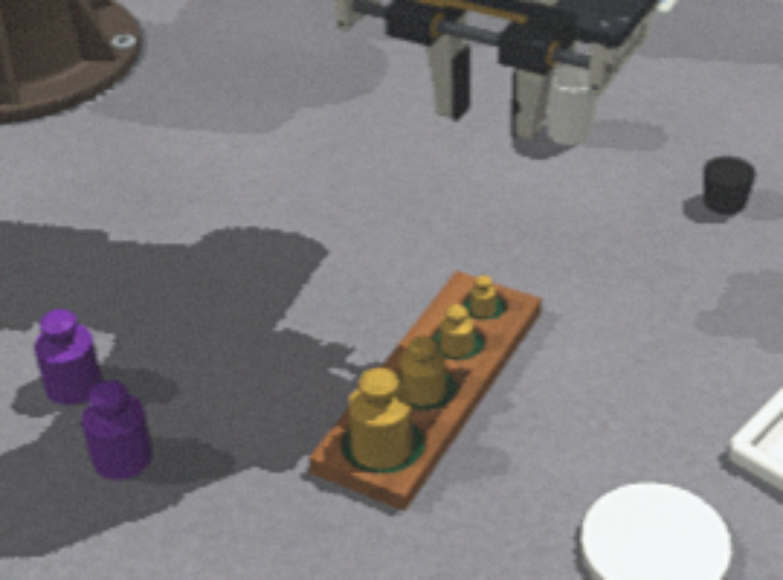

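All four weights stand upright in their own wells, from 500 at (380,420) to 50 at (484,297). The beaker, the stopper and the purple weights have not moved, and the gripper is clear.

>>> apply_moves --deltas '[{"fingers":38,"delta_pos":[0,0,0],"angular":[0,0,0]},{"fingers":38,"delta_pos":[0,0,0],"angular":[0,0,0]},{"fingers":38,"delta_pos":[0,0,0],"angular":[0,0,0]}]'

```text
clock: 28.9
tool_pos: [0.5725, 0.0485, 0.1667]
orientation: [179.9, -0.0, -71.8]
force: [-0.1, -0.2, -0.6]
opening: 0.0382
gripper_force: 0.0
```

```bash
python3 -c "
from plant import ctrl; print(ctrl.close_job())"
```

```text
the job is handed in; nothing more can be done
None
```

All four brass weights stand upright in their own wells, largest to smallest, with the stopper, beaker and purple look-alikes left where they were; the job was handed in at about 29 s, and no verdict was returned.

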